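# Find the hidden release notch and open the specimen chamber

### The arm

A 6-joint arm with a two-finger parallel gripper is mounted at the origin on the work surface. World frame = base frame: x ahead of the robot, y to its left, z up, the work surface at z = 0. Lengths are in mm, angles in rad, forces in N, time in s.
With the tool pointing down it reaches from about 275 to 825 mm from the base axis. Payload 5.2 kg.
Tool frame: the origin (TCP) lies at the very end of the fingers, on their centre line; the grasp point (between the pads) lies 19 mm behind it; z points along the fingers, y is the direction in which the jaws open and shut (so a half turn about z gives the same grasp; the last joint's range is limited). The gripper opens to 93 mm and grips with 3 to 60 N. Pads are 15 mm wide; open, the fingers measure 128 mm over their backs; the gripper's body (75 mm by 188 mm) begins 65 mm behind the grasp point.
Start: joints at [1.086, 0.259, 1.535, -0, 1.348, -0.203], TCP at [152.924, 528.317, 218.653] pointing down, gripper open.
Joint ranges: [-3.14, 3.14], [-0.91, 2.08], [0.19, 2.58], [-1.22, 4.36], [0.22, 2.71], [-3.12, 3.12]. Speed limits (rad/s): [2.57, 2.57, 3.14, 3.14, 3.14, 3.14].

### API

Orientations are given as [roll, pitch, yaw] about the fixed x, y, z axes, in that order (R = Rz(yaw) Ry(pitch) Rx(roll)).
In Python, from bench import robot gives the robot as it stands. The module is installed in compiled form; this text tells all that it offers. Calls block until the motion is done:
- robot.move_ptp(position, orientation): joint-space move of the TCP to a pose.
- robot.move_linear(position, ori=None, speed=150, f_stop=None): straight line of the TCP; ori=None keeps the orientation; speed is the mean speed in mm/s. With f_stop (N) it stops when the force on the tool has changed by that much, and returns True; else False.
- robot.move_j(angles): joint-space move.
- robot.move_gripper(opening): opening from 0.0 (shut) to 1.0 (fully open); the grip force is fixed at half the most; returns when the fingers have stopped.
- robot.sleep(seconds).
- robot.inverse_kinematics(position, orientation): joint angles nearest the present ones, or None.
- robot.get_image(name): name is "scene" or "top" or "wrist"; returns a dict with "img" (480x640x3 uint8, blue, green, red), "fovy" (degrees; the focal length in pixels is half the picture's height over the tangent of half this angle, whatever the lens; pixels are square), "cx", "cy" (the principal point, pixels), "eye" and "orientation" of the camera in the world. Camera axes: x right, y down, z forward; pixel columns grow to the right and rows downward; lengths in mm; the calibration is good to about 2 mm. The wrist camera is an equidistant fisheye: a pixel r from the principal point sees the ray r / f radians off the axis. A picture is of the moment at which its call begins. There is no depth.
A pose or a line that the arm cannot do raises robot.MotionError and nothing moves.
- robot.hand_in(): hands the job in, once; it reports no verdict.
Readings, each from a call of its own:
- robot.current_t(): time.
- robot.current_qpos(): joint angles.
- robot.current_joint_vel(): joint speeds.
- robot.current_joint_efforts(): joint torques, N m.
- robot.current_tcp_pos(): TCP position.
- robot.current_eef_rot(): TCP orientation.
- robot.current_contact_force(): force on the tool from outside, world axes, zero at the start.
- robot.current_ft_torque(): the same for the moment, N m.
- robot.current_gripper_width(): opening from 0.0 (shut) to 1.0 (fully open).
Only numpy, scipy, OpenCV 4.12 (cv2) and the standard library are available. Lean on these libraries where they do the work, as an engineer would, in place of code of your own. Each camera call takes 0.05 s, during which the arm holds its last target.

### The job

The round specimen chamber on the warming plate is shut: a spring catch, sunk in a notch somewhere in the near half of the flat rim around the lid, holds the lid down. Run a fingertip along the rim until it finds the notch, press the catch down inside it so that the lid springs fully open, then take the hand away. Do not pick anything up, and leave the two dishes, the objective and the oil bottle where they stand.

Things in the scene. Friction and masses are not known exactly. Their poses are not given: they have to be found in the camera images.
- chamber_seat: low dark ring, 184 mm across, 4 mm high, in which the aluminium specimen chamber (170 mm across) stands on the warming plate (white body, black top 45 mm above the bench, 250 x 350 mm, fixed). Origin: ring centre on the plate's top; x, y along the plate's sides, z up. The chamber is centred on it and cannot be lifted or shifted; it was set down at an unknown rotation and resists turning
- rim_centre (a point): centre of the chamber's rim, level with its flat top, 37 mm above the plate (axes as the seat's, not turned with the chamber). The rim lies 58 to 85 mm from here; inside it is the glass lid, 2 mm lower. Somewhere in its near half (within 90 degrees of -x, the side by the robot) a notch 44 mm wide cuts the whole rim, open above and outside. Nothing stands above the rim while the lid is shut
- catch (a joint): how far the catch pad is pressed straight down, m: 0 up, 0.006 fully down; its spring starts at 2 N and needs 7 N fully down. The flat pad fills the notch, 40 mm along the rim, 64 to 84 mm from the centre, 5 mm below the rim's top, of the rim's metal. The lid is let go at about 4 mm; the pad springs back when released
- lid (a joint): opening angle of the lid, rad: 0 shut, 1.45 fully open (nearly upright). Its flush steel hinge lies opposite the notch; the lid is 113 mm across, 6 mm thick. Let go, a weak damped spring (under 1 N at the front edge) raises it fully in 1 to 3 s; it rests against anything in its way and goes on when that is gone
- dish_a: small white covered culture dish, 38 mm across, 12 mm high, on the warming plate near a corner; origin at the centre of its underside; loose, leave alone
- dish_b: a second such dish, near another corner of the warming plate; origin at the centre of its underside; loose, leave alone
- objective: microscope objective standing on the bench beside the warming plate, steel, 34 mm across, 58 mm high; origin at the centre of its underside; loose, leave alone
- oil_bottle: small bottle with a black cap standing on the bench beside the warming plate, 32 mm across, 75 mm high; origin at the centre of its underside; loose, leave alone

How it is judged:
By the outcome, as a careful person would: the job done as asked, in the order asked, and still so for the second after the job is handed in, with the robot touching nothing.
It also fails if it takes over 54 s, if anything falls off the work surface, if the arm or the gripper's body presses on something with over 40 N, if the wrist force passes 120 N, or if a joint passes its speed limit or range.

## Working session

There is one attempt and no reset: what is moved stays moved. The work goes in short steps, each a Python script; the robot and the scene stay as the last script left them, time stands still between calls to the robot, and variables do not carry over. Pictures are saved under pics/ and viewed, and the job is handed in when it is done.

```bash
mkdir -p pics; python3 - <<'E'
from bench import robot
import cv2
for n in ["scene","top","wrist"]:
    d=robot.get_image(n); cv2.imwrite(f"pics/{n}0.png",d["img"]); print(n,d["fovy"],d["cx"],d["cy"],d["eye"],d["orientation"])
print(robot.current_t(),robot.current_eef_rot(),robot.current_contact_force())
E
```

```text
scene 43.55313604016253 314.8418193264086 243.23714918110934 [1375.99099703  116.63692297  845.0577086 ] [-2.33113876 -0.00308917  1.5975315 ]
top 46.43245798995602 323.21506917772797 241.3680718241325 [ 453.36903301   77.2678771  1027.92053038] [-3.00648118 -0.01070612 -1.57342831]
wrist 65.70646984690485 314.614353335938 246.6061581657303 [ 75.96767796 549.70987324 384.04032352] [2.85623068e+00 1.73345647e-03 1.28860349e+00]
0.15 [-3.14021772e+00 -2.80051269e-04  2.85978580e+00] [-0.16292184  0.57535834 -0.74574499]
```

View pics/top0.png

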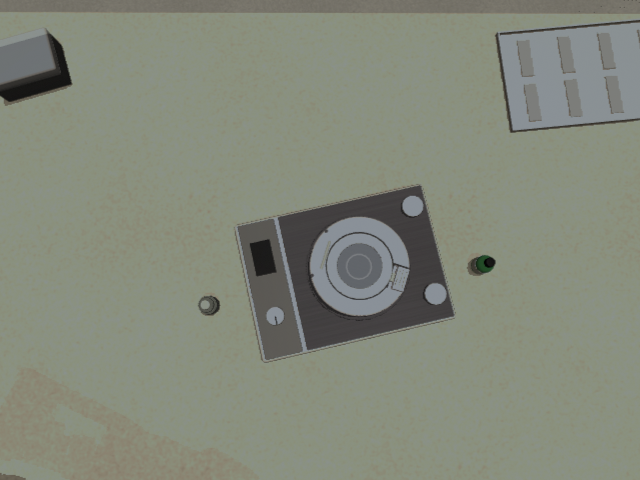

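View pics/scene0.png

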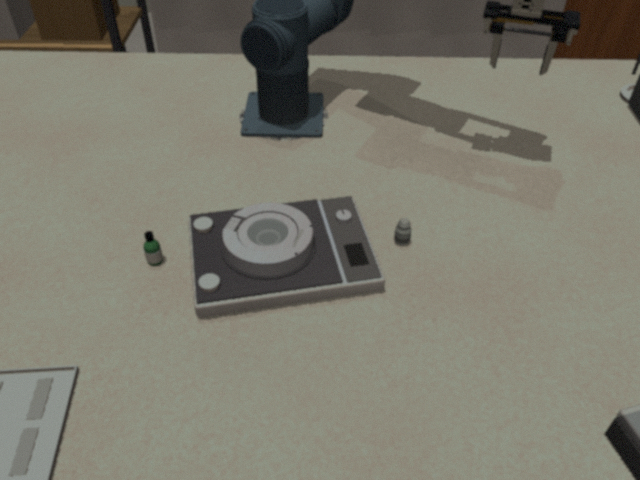

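View pics/wrist0.png

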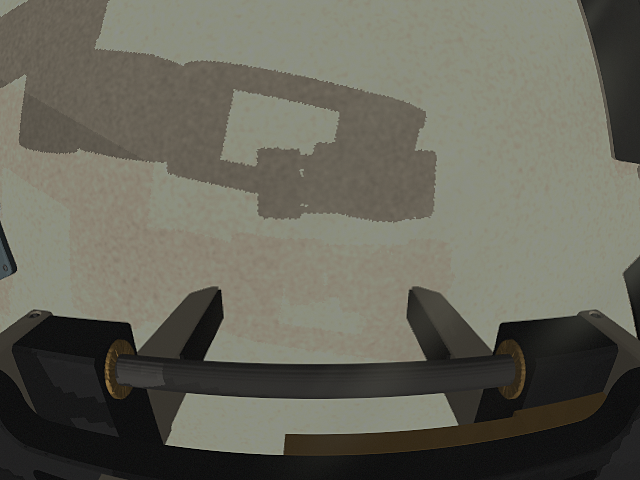

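```bash
python3 - <<'E'
import cv2
a=cv2.imread("pics/top0.png")[205:330,295:425]; cv2.imwrite("pics/topz.png",cv2.resize(a,None,fx=4.7,fy=4.7,interpolation=cv2.INTER_CUBIC))
a=cv2.imread("pics/scene0.png")[190:300,180:390]; cv2.imwrite("pics/scz.png",cv2.resize(a,None,fx=3.8,fy=3.8,interpolation=cv2.INTER_CUBIC))
E
```

```text
(no output)
```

View pics/topz.png

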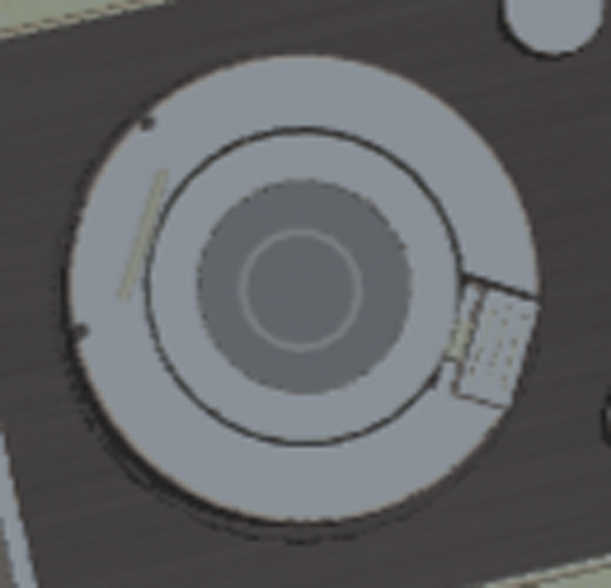

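View pics/scz.png

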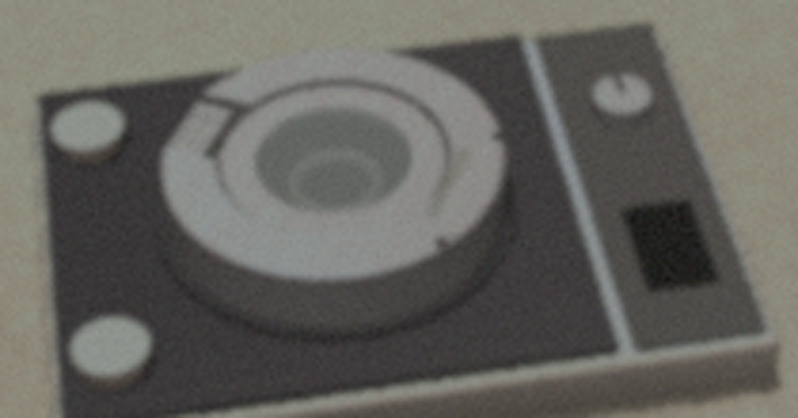

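```bash
cat > h.py <<'E'
import numpy as np, cv2, json
from scipy.spatial.transform import Rotation as R
from scipy.optimize import least_squares
from bench import robot
CAL={"scene":(43.55313604016253,314.8418193264086,243.23714918110934,[1375.99099703,116.63692297,845.0577086],[-2.33113876,-0.00308917,1.5975315]),
"top":(46.43245798995602,323.21506917772797,241.3680718241325,[453.36903301,77.2678771,1027.92053038],[-3.00648118,-0.01070612,-1.57342831])}
def cast(n,px,z):
    fv,cx,cy,e,o=CAL[n]; f=240/np.tan(np.radians(fv/2)); px=np.atleast_2d(px).astype(float)
    d=np.c_[(px[:,0]-cx)/f,(px[:,1]-cy)/f,np.ones(len(px))]@R.from_euler('xyz',o).as_matrix().T
    e=np.array(e); return e+d*((z-e[2])/d[:,2])[:,None]
def circ(P):
    g=lambda p:np.hypot(P[:,0]-p[0],P[:,1]-p[1])-p[2]
    r=least_squares(g,[*P[:,:2].mean(0),80],loss='soft_l1'); return r.x,np.sqrt(np.median(g(r.x)**2))
E
python3 - <<'E'
from h import *
for n,c in (("top",(359,266)),("scene",(268,238))):
    im=cv2.imread(f"pics/{n}0.png"); g=cv2.cvtColor(im,cv2.COLOR_BGR2GRAY)
    # outermost bright->dark along rays
    pts=[]
    for a in np.radians(np.arange(0,360,2)):
        rr=np.arange(30,72,.25); x=c[0]+rr*np.cos(a); y=c[1]+rr*np.sin(a)*(1 if n=="top" else .72)
        v=cv2.remap(cv2.GaussianBlur(g,(3,3),0),x[None].astype('f4'),y[None].astype('f4'),cv2.INTER_LINEAR)[0].astype(float)
        d=v[:-4]-v[4:]; s=(rr[2:-2]>38) if n=="top" else rr[2:-2]>34
        s&=(rr[2:-2]<57)
        d[~s]=-99; i=d.argmax()
        if d[i]>25: pts.append((x[i+2],y[i+2]))
    P=cast(n,pts,82); print(n,len(pts),*circ(P))
    for nm,q in (("tl",(236,226)),("bl",(265,361)),("br",(454,317)),("tr",(421,185))):
        if n=="top": print(nm,cast(n,q,45)[0].round(1))
z=lambda u,v:(295+(u+.5)/4.7-.5,205+(v+.5)/4.7-.5)
for nm,q,h in (("lid/notch up inner",(465,278),82),("up outer",(537,298),82),("low inner",(455,392),77),("low outer",(503,407),77),("pad up in",(487,288),77),("hinge a",(162,172),82),("hinge b",(124,297),82)):
    print(nm,cast("top",z(*q),h)[0].round(1))
E
```

```text
top 174 [540.93812728   5.98642495  84.37197588] 0.2931047964157416
tl [614.7 221.3  45. ]
bl [379.3 167.1  45. ]
br [ 453.5 -161.5   45. ]
tr [ 689.2 -110.    45. ]
scene 8 [541.77778277   6.99022549  85.20073098] 0.4006495427902732
lid/notch up inner [543.4 -52.6  82. ]
up outer [536.1 -78.5  82. ]
low inner [502.5 -48.9  77. ]
low outer [497.1 -66.1  77. ]
pad up in [540.2 -61.2  77. ]
hinge a [582.2  56.8  82. ]
hinge b [536.7  70.7  82. ]
```

```bash
python3 - <<'E'
from bench import robot
import cv2
print(robot.move_gripper(0.0),robot.current_gripper_width(),robot.current_t())
d=robot.get_image("wrist")["img"];cv2.imwrite("pics/wrist1.png",d)
d=robot.get_image("scene")["img"][0:120,440:640];cv2.imwrite("pics/sc1.png",cv2.resize(d,None,fx=4,fy=4,interpolation=cv2.INTER_CUBIC))
E
```

```text
False 0.004377886130873402 1.6
```

View pics/sc1.png

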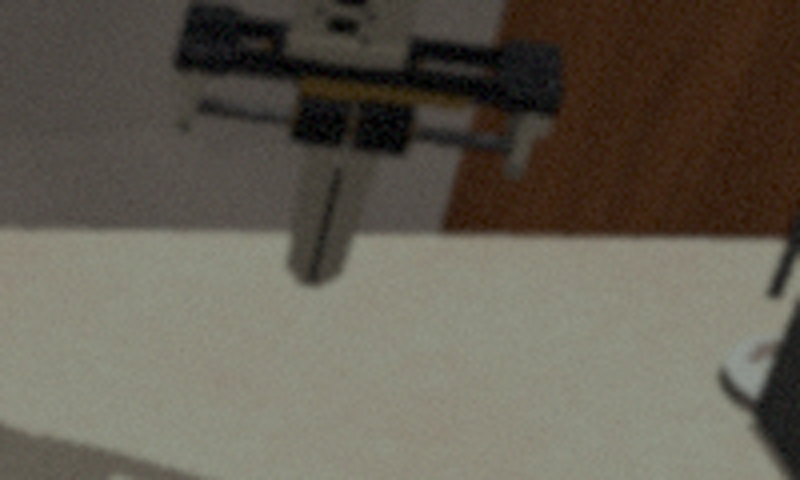

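View pics/wrist1.png

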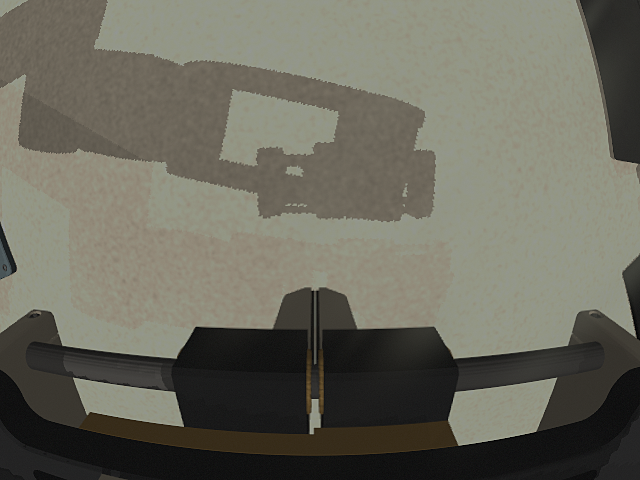

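```bash
cat >> h.py <<'E'
C=np.array([541.2,6.3]); RR=73.
def P(phi,z,r=RR): a=np.radians(phi); return [C[0]+r*np.cos(a),C[1]+r*np.sin(a),z]
def O(phi): return [np.pi,0,np.radians(phi)]
def st(m=""): print(m,round(robot.current_t(),2),np.round(robot.current_tcp_pos(),1),np.round(robot.current_contact_force(),2))
E
python3 - <<'E'
from h import *
p0=-158
robot.move_ptp(P(p0,160),O(p0)); st("above")
robot.move_linear(P(p0,92),speed=120); st("near")
print(robot.move_linear(P(p0,76),speed=15,f_stop=3)); st("touch")
print(robot.current_qpos().round(2) if hasattr(robot.current_qpos(),'round') else robot.current_qpos())
im=robot.get_image("top")["img"][150:400,230:490];cv2.imwrite("pics/touch.png",cv2.resize(im,None,fx=2.3,fy=2.3))
E
```

```text
above 3.98 [473.6 -20.5 160.1] [-0.09 -0.69 -0.12]
near 4.7 [473.9 -21.   92.4] [-0.31  0.01  0.31]
True
touch 5.39 [473.5 -21.1  82.3] [-0.28  0.68  4.03]
[-0.28  0.27  1.9  -0.    0.98 -2.24]
```

View pics/touch.png

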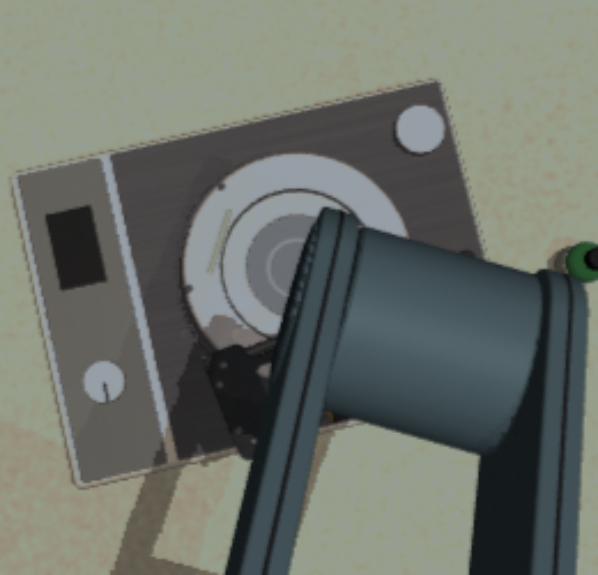

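The picture shows the hand over the near rim at about (245,370), with the dishes, bottle and plate undisturbed. The fingertip touched at z = 82.3, against 82 expected for the rim top. Next I slide along the rim towards the notch.

```bash
python3 - <<'E'
from h import *
z=robot.current_tcp_pos()[2]; zc=z-0.1
for phi in np.arange(-154,-99,3):
    s=robot.move_linear(P(phi,zc),O(phi),speed=25,f_stop=12)
    f=np.array(robot.current_contact_force()); p=robot.current_tcp_pos()
    print(phi,s,round(robot.current_t(),2),np.round(p,1),f.round(1))
    if s or np.abs(f).max()>14: print("stop: wall?"); break
    if f[2]<1.5: zc=max(zc-0.4,80.)
    elif f[2]>5: zc+=0.2
    if p[2]<80.8 and f[2]<1.2: print("lost contact"); break
E
```

```text
-154 False 5.81 [475.6 -25.5  82.3] [-0.8  1.2  4.6]
-151 False 6.11 [477.1 -28.6  82.3] [-1.2  3.   6.2]
-148 False 6.41 [479.4 -32.5  82.3] [-0.4  0.3  2.2]
-145 False 6.71 [481.4 -35.6  82.3] [-0.7  0.4  3.4]
-142 False 7.01 [483.8 -38.8  82.3] [-0.4  0.   1.9]
-139 False 7.31 [486.2 -41.8  82.3] [0.7 0.5 0.5]
-136 True 7.52 [487.2 -42.9  82.3] [0.5 0.2 3.9]
stop: wall?
```

```bash
python3 - <<'E'
from h import *
zc=robot.current_tcp_pos()[2]-0.05; lost=0
for phi in np.arange(-136,-99,3):
    s=robot.move_linear(P(phi,zc),O(phi),speed=25,f_stop=20)
    f=np.array(robot.current_contact_force()); p=robot.current_tcp_pos()
    print(phi,s,round(robot.current_t(),2),np.round(p,1),f.round(1),round(zc,2))
    if s or np.abs(f).max()>20: print("stop: wall?"); break
    if f[2]<1.5: zc-=0.2
    elif f[2]>4: zc+=0.1
    lost = lost+1 if f[2]<1 else 0
    if lost>=3 or p[2]<81.6: print("lost contact"); break
E
```

```text
-136 False 7.78 [488.7 -44.5  82.3] [-0.7  0.3  3.2] 82.22
-133 False 8.08 [491.  -46.7  82.3] [-2.2  1.7  4.3] 82.22
-130 False 8.38 [494.3 -49.6  82.3] [-0.3  0.8  3.3] 82.32
-127 False 8.68 [497.1 -51.9  82.3] [-0.8  0.7  3.8] 82.32
-124 False 8.98 [500.4 -54.3  82.3] [-1.2  1.2  2.9] 82.32
-121 False 9.28 [503.8 -56.5  82.2] [-0.1  0.5  1.3] 82.32
-118 False 9.58 [507.  -58.3  81.9] [-0.3 -0.4  0.8] 82.12
-115 False 9.88 [510.3 -59.8  81.8] [-0.2 -0.6  0.8] 81.92
-112 False 10.18 [513.7 -61.3  81.7] [ 0.   0.1 -0.5] 81.72
lost contact
```

Contact was lost from about -118° onward, which fits a notch centred near -108° as seen in the image. I'll confirm the pad's depth there.

```bash
python3 - <<'E'
from h import *
p=-108
print(robot.move_linear(P(p,81.7),O(p),speed=25,f_stop=15)); st("centre")
print(robot.move_linear(P(p,73.5),speed=8,f_stop=1.8)); st("pad")
E
```

```text
Traceback (most recent call last):
bench.MotionError: the arm cannot follow that straight line within its joint ranges
```

```bash
python3 - <<'E'
from h import *
print(np.round(robot.current_qpos(),3), robot.current_eef_rot())
for p in (-112,-111,-110,-109,-108,-105): print(p,np.round(robot.inverse_kinematics(P(p,81.7),O(p)) ,3))
E
```

```text
[-0.335  0.337  1.794  0.     1.01  -3.09 ] [ 3.14146384e+00 -4.89265125e-06 -1.95664279e+00]
-112 [-0.335  0.337  1.794 -0.     1.01  -3.092]
-111 [-0.335  0.339  1.791 -0.     1.011 -3.11 ]Traceback (most recent call last):
  File "<stdin>", line 3, in <module>
    return _wrapfunc(a, 'round', decimals=decimals, out=out)
    return _wrapit(obj, method, *args, **kwds)
    result = getattr(arr, method)(*args, **kwds)
TypeError: unsupported operand type(s) for *: 'NoneType' and 'float'
```

The last joint is close to its range limit. I'll keep the current yaw, which is 4° off tangential and still fits inside the notch.

```bash
python3 - <<'E'
from h import *
p=-108
print(robot.move_linear(P(p,81.7),O(-112),speed=25,f_stop=15)); st("centre")
print(robot.move_linear(P(p,73.5),speed=8,f_stop=1.8)); st("pad")
E
```

```text
False
centre 10.53 [518.8 -63.2  81.7] [0.28 0.93 0.85]
True
pad 11.21 [518.6 -63.1  76.4] [-0.22  0.1   2.63]
```

The pad was found at about 77, roughly 5 mm below the rim. Now I press it.

```bash
python3 - <<'E'
from h import *
p=-108
print(robot.move_linear(P(p,70.8),speed=15,f_stop=12)); st("pressed")
robot.sleep(0.2); st()
im=robot.get_image("scene")["img"][150:330,150:420];cv2.imwrite("pics/press.png",cv2.resize(im,None,fx=2.9,fy=2.9))
E
```

```text
False
pressed 11.72 [518.6 -63.2  71.1] [-1.68  0.13  8.1 ]
 11.92 [518.6 -63.2  71.1] [-0.72 -0.21  7.8 ]
```

View pics/press.png

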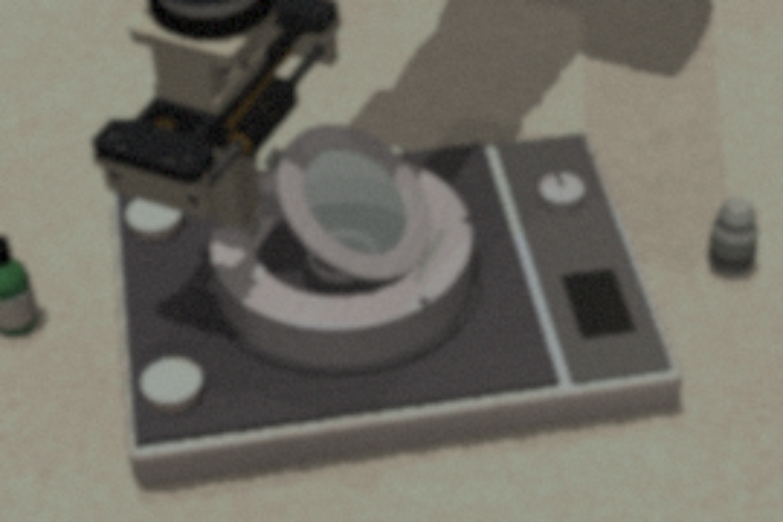

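The press bottomed out at z = 71.1 with about 8 N, and the picture shows the lid partway open at (350,200). Now I move the hand away.

```bash
python3 - <<'E'
from h import *
robot.move_linear(P(-108,100,78),speed=60); st()
robot.move_linear(P(-108,230,90),speed=150); st()
robot.move_linear([340,-120,260],speed=150); st()
robot.sleep(2); st()
for n in("scene","top"):
    im=robot.get_image(n)["img"]; cv2.imwrite(f"pics/end_{n}.png",im)
E
```

```text
12.61 [516.9 -67.9  99.9] [-0.77 -0.82 -0.59]Traceback (most recent call last):
  File "<stdin>", line 3, in <module>
bench.MotionError: the arm cannot follow that straight line within its joint ranges
```

```bash
python3 - <<'E'
from h import *
robot.move_linear(P(-112,160,88),O(-120),speed=100); st()
robot.move_linear([460,-130,240],O(-140),speed=120); st()
robot.move_linear([340,-130,260],O(-150),speed=150); st()
robot.sleep(2); st()
for n in("scene","top"):
    im=robot.get_image(n)["img"]; cv2.imwrite(f"pics/end_{n}.png",im)
E
```

```text
13.37 [507.9 -75.1 159.5] [ 0.36  1.16 -0.12]
 14.42 [ 459.8 -129.6  239.4] [ 0.54 -0.79 -0.11]
 15.38 [ 340.5 -130.1  260. ] [0.18 0.36 0.41]
 17.38 [ 340. -130.  260.] [0.39 0.06 0.44]
```

View pics/end_scene.png

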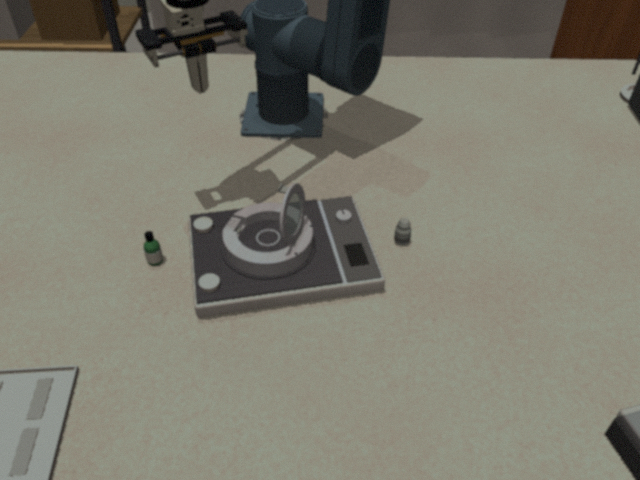

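View pics/end_top.png

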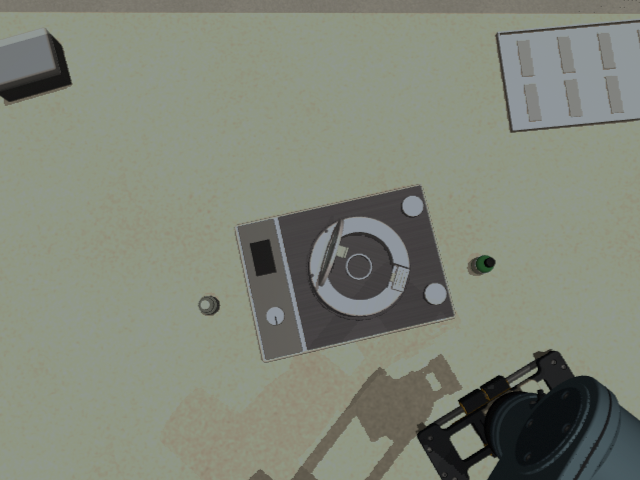

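The lid stands nearly upright at (292,210) in the scene view and is seen edge-on at (332,252) in the top view. Both dishes, the objective and the bottle are at the same pixels as before, and the hand is clear.

```bash
python3 - <<'E'
from h import *
robot.sleep(0.5)
a=cv2.imread("pics/end_top.png").astype(int); b=robot.get_image("top")["img"].astype(int)
print("change in chamber region",np.abs(a-b)[200:330,290:430].mean(), robot.current_t())
robot.hand_in()
E
```

```text
change in chamber region 0.3394505494505495 18.025
the job is handed in; nothing more can be done
```

The lid is open and the hand is clear; I handed the job in at about 18 s.

- **Finding the notch:** I touched the near rim with the closed fingertips at z = 82.3 mm (82 expected) and slid along it at about 2–6 N. Contact faded past −118°, which matched the notch I had seen in the top image. One slide step stopped early on a brief force spike, so I resumed with a higher stop threshold.
- **Pressing the catch:** I probed the pad at about 77 mm, 5 mm below the rim, then pressed it down to 71.1 mm at about 8 N. The lid let go.
- **Joint limit:** Two moves were refused because the last joint was near its range limit, and nothing moved. I pressed with the hand turned 4° off the planned angle and backed away by a changed path.
- **Last checks:** The lid is nearly upright in both views and was still between two pictures. By eye, the dishes, objective and bottle are where they were. The force on the tool read about zero, with the hand about 200 mm from the chamber. I judged "fully open" from the pictures and did not measure the lid angle.

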